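Unpin a sample slide and hold it flush on a tilted reader stage

ROBOT

A 6-joint arm with a two-finger parallel gripper is mounted at the origin on the work surface. World frame = base frame: x ahead of the robot, y to its left, z up, the work surface at z = 0. Lengths are in m, angles in rad, forces in N, time in s.
With the tool pointing down it reaches from about 0.35 to 0.775 m from the base axis. Payload 7.3 kg.
Tool frame: the origin (TCP) lies at the very end of the fingers, on their centre line; the grasp point (between the pads) lies 19 mm behind it; z points along the fingers, y is the line along which they close (so a half turn about z gives the same grasp; the last joint's range is limited). The gripper opens to 92 mm and grips with 3 to 60 N. Pads are 19 mm wide; open, the fingers measure 130 mm over their backs; the gripper's body (75 mm by 190 mm) begins 47 mm behind the grasp point.
Start: joints at [-1.457, 0.342, 1.524, -0, 1.275, -0.146], TCP at [0.135, -0.507, 0.205] pointing down, gripper open.
Joint ranges: [-2.53, 2.53], [-0.77, 2.02], [0.04, 2.7], [-1, 4.14], [0.28, 2.66], [-3.11, 3.11]. Speed limits (rad/s): [2.57, 2.57, 3.14, 3.14, 3.14, 3.14].

INTERFACE

Orientations are given as [roll, pitch, yaw] about the fixed x, y, z axes, in that order (R = Rz(yaw) Ry(pitch) Rx(roll)).
In Python, from cell import robot gives the robot as it stands. The module is installed in compiled form; this text tells all that it offers.
- The arm moves only by the tool arm_command, never from a script. Its argument "moves" is a list of rows, each a list of 3 entries, a list of its own where there are three numbers: the shift along the tool's x, y, z in m, then the turn, a rotation vector about the tool's x, y, z in rad, then the finger opening in m, from 0 to 0.0918. In form: [[[dx, dy, dz], [ax, ay, az], claw], ...]. A call has exactly 5 rows; each row is the pose to reach, as a shift and turn from the pose commanded when the call began, along the tool's axes at that moment; what a row does not reach only later rows make up. A row lasts 1/10 s, in which the tool goes at most 50 mm and 8.59 degrees, less where a joint would pass 70% of its speed; a pose out of reach is approached as far as the arm can. A call with a gripper value outside its range is refused whole. The fingers move at their own pace and stop on an object; "squeeze" is the grip in N (left out, the last holds). Time passes only in rows, so rows that repeat a pose let the fingers close, or fill a call up. It gives the time, the measured TCP pose, the force, the opening and the grip force at its end, in the units of the state.
- robot.observe(): the state, without advancing time (a new reading comes with each control period).
- robot.read_camera(name): name is "side" or "top"; returns the picture (384x512x3 uint8, red, green, blue); there is no depth.
- robot.camera_model(name): a dict with "fx", "fy", "cx", "cy" (pixels), "R" (3x3) and "t" (3): a world point X has camera coordinates R X + t. Camera axes: x right, y down, z forward; pixel columns grow to the right and rows downward; lengths in m; the calibration is good to about 2 mm. A picture is of the moment at which its call begins. camera_model takes no time and is no camera call.
- robot.hand_in(): hands the job in; it is judged then, once.
The state is a dict: "time": time; "qpos": joint angles; "qvel": joint speeds; "joint_efforts": joint torques, N m; "tool_pos": TCP position; "tool_rot": TCP orientation; "contact_force": force on the tool from outside, world axes, zero at the start; "torque": the same for the moment, N m; "opening": finger opening in m; "grip_force": force on a finger pad.
Only numpy, scipy, OpenCV 4.12 (cv2) and the standard library are available. Lean on these libraries where they do the work, as an engineer would, in place of code of your own. Each camera call takes 0.05 s, during which the arm holds its last target. There are 200 camera calls.

TASK

Draw the red-headed locking pin up out of the grey dock and park it upright in the orange side notch, its collar resting on the ledge. Then take the sample slide by its blue rib, tilt it to match the slope of the green sprung reader face, lay it flush and centred there with its long side running up the slope, and push gently straight into the face (about 9 N) so that the springs give about half way, without changing the stage's slope. Finish still gripping the slide and holding it pressed like that, not letting go, and leave the bottle, jar and beaker where they stand.

Things in the scene. Friction and masses are not known exactly. Their poses are not given: they have to be found in the camera images.
- dock: Fixed grey block 120 x 60 mm, 40 mm high, origin at the centre of its underside on the bench, z up. The slide lies flat on its top, long sides parallel. A bore 11.5 mm wide and 34 mm deep enters the top 35 mm from the origin towards the dock's -x. On the +y side, level with the top, an orange ledge 12 mm thick reaches out to y = 72 mm; it carries the notch.
- notch (a point): Where the parked pin's axis and collar underside belong: the middle of the open notch, at the top of the orange ledge, 40 mm above the bench, at (-35, +56, 40) mm in the dock's frame, axes as the dock's. The notch is 13 mm wide (along dock x), open at the top, the bottom and the +y end, and runs from y = 47 to 72 mm; anywhere within 10 mm of this point will do.
- pin: Loose steel pin, 40 g. Origin on the axis at the underside of its collar, z up along the axis. Shank 9 mm diameter, 35 mm long below the origin; dark collar 22 mm diameter, 4 mm thick; above it a red head 14 mm diameter, 30 mm tall, to grip. At the start it stands through the slide's hole into the dock's bore, collar on the slide.
- slide: Loose aluminium sample slide, about 90 g (60 to 130 g): plate 96 mm (x) x 44 mm (y) x 5 mm, origin at the centre of its underside, z normal to the plate. A blue grip rib 36 mm long (x), 10 mm thick (y) and 36 mm tall stands on the middle of the plate. A 12 mm square hole for the pin lies at x = -35 mm. At the start it lies on the dock, 40 mm above the bench, with the same axes as the dock.
- face_center (a point): Centre of the outer surface of the green sprung face, a flat plate 114 mm (x, down the slope) x 64 mm (y, level, parallel to the tilt hinge) with a white field. z is the outward normal, which leans from vertical towards the stand's +x (roughly away from the robot). The point moves with the face as it is pushed in.
- face (a joint): How far the sprung face is pushed in along its normal, 0 (out, at rest) to 0.008 m (bottomed). It starts to move at about 3 N and then takes 1.5 N per mm: 4 mm in is about 9 N.
- cradle (a joint): Slope of the stage: angle in rad of the face from level, 0.25 to 0.55 at the start, larger is steeper. Held by stiff friction (3 N m) about the level hinge axis, 22 mm behind the face; it is not to be changed.
- cradle_low_edge (a point): Middle of the lower edge of the dark cradle plate behind the face, 55 mm down the slope from the hinge. It moves only when the slope is changed.
- stand: Fixed grey stand of the stage, base 130 x 125 mm, origin on the bench under the hinge axis, z up, y along the hinge. The hinge axis is 75 mm above the bench; the two white cheeks at y = +-50 mm reach 89 mm high, below the face's middle. Nothing stands proud of the face.
- wash_bottle: Bystander: white bottle with red cap, 60 mm diameter, 140 mm tall, origin under its base.
- amber_jar: Bystander: amber jar, 50 mm diameter, 80 mm tall, origin under its base.
- beaker: Bystander: clear open beaker, 66 mm diameter, 80 mm tall, origin under its base.
Things that resemble listed ones, but are neither listed nor needed, are in the scene too. There is more than one size of the stand; the one meant has the size given above.

How it is judged:
On the way, in this order (a step that is already met when the one before it is completed fails the run):
1. the pin is drawn clear of the bore and the slide, which stays on the dock (z of pin in the frame of dock above 0.078 m and z of slide in the frame of dock below 0.045 m), for 0.1 s.
2. the pin is parked upright in the notch, collar on the ledge, and let go (horizontal distance between pin and notch below 0.01 m and z of pin in the frame of notch between -0.003 and 0.003 m and angle between pin's own z axis and vertical below 0.15 rad and contact force between the fingers and pin below 0.05 N), for 0.2 s.
3. the slide is lifted clear of the dock (z of slide in the frame of dock above 0.06 m and contact force between the fingers and slide above 0.3 N), for 0.1 s.
At the end, for the whole second after the job is handed in: Pin upright in the notch (10 mm, height 3 mm, 0.15 rad), untouched; slide gripped (2 N), still, flush on the face (0.05 rad, 3 mm), centred within 12 mm each way, long side within 0.15 rad of the slope line; face pushed in 1.5 to 7 mm; stage edge moved under 6 mm (all of step 2 and z of slide in the frame of face_center between -0.003 and 0.003 m and x of slide in the frame of face_center between -0.012 and 0.012 m and y of slide in the frame of face_center between -0.012 and 0.012 m and angle between the z axis of slide and the z axis of face_center, either way round below 0.05 rad and angle between the x axis of slide and the x axis of face_center, either way round below 0.15 rad and value of joint face between 0.0015 and 0.007 m and contact force between the fingers and slide above 2 N and linear speed of slide below 0.02 m/s and distance of cradle_low_edge from where it was at the start of the episode below 0.006 m); the arm keeps its last pose, push and grip.
It fails at once if a bystander is pushed away or tipped (distance of any of wash_bottle, amber_jar, beaker from where it was at the start of the episode above 0.03 m or angle between any of wash_bottle, amber_jar, beaker's own z axis and vertical above 0.4 rad).
It fails at once if the stage's slope is changed (distance of cradle_low_edge from where it was at the start of the episode above 0.01 m).
It also fails if it takes over 62 s, if anything falls off the work surface, if the arm or the gripper's body presses on something with over 40 N, if the wrist force passes 120 N, or if a joint passes its speed limit or range.

## Working session

There is one attempt and no reset: what is moved stays moved. The work goes in short steps, Python scripts to look and compute and a tool call to move; the robot and the scene stay as the last step left them, time stands still between calls to the robot, and variables do not carry over. Pictures are saved under pics/ and viewed, at most 10 in all, crops included, and the job is handed in when it is done.

Besides the shell and the picture viewer there is one more tool, called as name(argument=value, ...), one argument or row to a line, values as JSON. arm_command: Moves the arm, as the interface text tells. Its arguments: {"type":"object","properties":{"moves":{"type":"array"},"squeeze":{"type":"number"}},"required":["moves"]}

```bash
mkdir -p pics; python3 - <<'E'
from cell import robot
import cv2,numpy as np
for n in("side","top"):
    im=robot.read_camera(n); cv2.imwrite(f"pics/{n}0.png",cv2.resize(im[:,:,::-1],(800,600),interpolation=cv2.INTER_CUBIC)); np.save(f"pics/{n}0.npy",im)
    m=robot.camera_model(n); print(n,{k:np.round(v,4).tolist() for k,v in m.items()})
s=robot.observe();print({k:np.round(v,4).tolist() for k,v in s.items()})
E
```

```text
side {'fx': 427.712, 'fy': 427.712, 'cx': 253.8757, 'cy': 184.6682, 'R': [[0.9895, -0.1443, -0.0038], [-0.1141, -0.7661, -0.6325], [0.0884, 0.6263, -0.7746]], 't': [-0.5893, 0.1985, 0.8354]}
top {'fx': 423.8971, 'fy': 423.8971, 'cx': 258.8208, 'cy': 197.7376, 'R': [[0.0245, -0.9992, 0.0309], [-0.9972, -0.0266, -0.0696], [0.0703, -0.0291, -0.9971]], 't': [0.0438, 0.5872, 0.9273]}
{'time': 0.1, 'qpos': [-1.457, 0.3426, 1.5249, -0.0, 1.2754, -0.146], 'qvel': [-0.0005, -0.0035, -0.0026, 0.0016, -0.0, -0.0032], 'joint_efforts': [0.001, -43.2003, -24.4694, 0.0718, 0.0526, -0.0], 'tool_pos': [0.1348, -0.507, 0.2046], 'tool_rot': [-3.1402, -0.0002, 0.2598], 'contact_force': [-0.6583, 0.4402, -0.667], 'torque': [0.0068, -0.0301, -0.0374], 'grip_force': 0.0, 'opening': 0.0918}
```

View pics/side0.png

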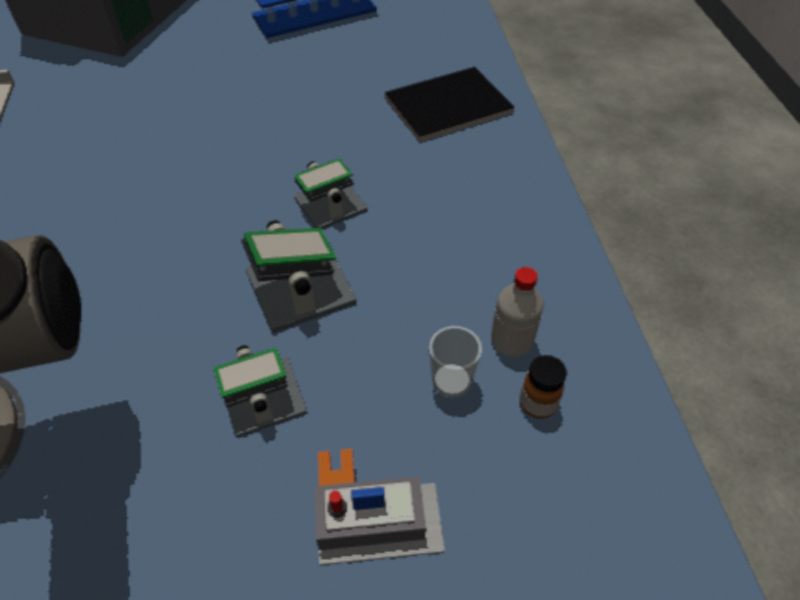

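View pics/top0.png

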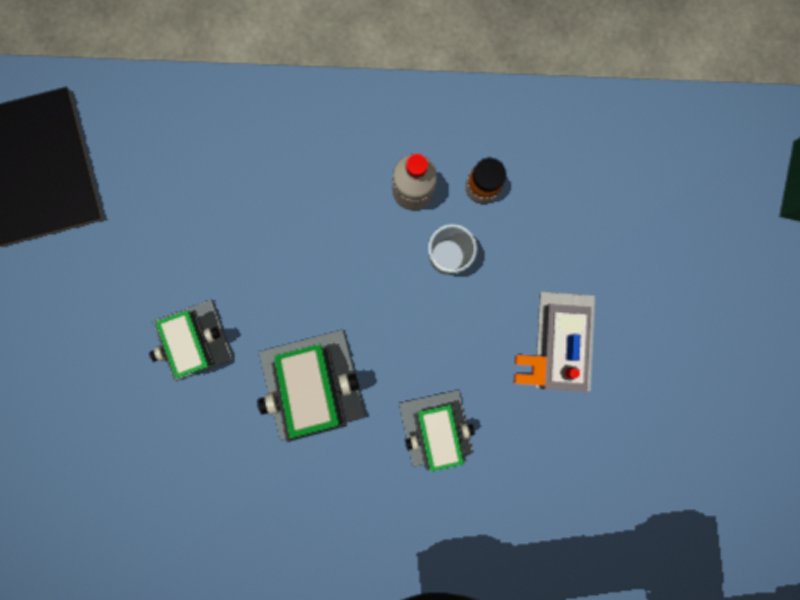

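The three sprung stages in the top picture are at (183,343), (310,388) and (438,437). At about 714 px/m, only the middle one has a base of about 125 mm and a face of about 114 mm; the other two bases are about 85 mm. The dock is at (570,342). The dark pin and red head are at (571,373), with the orange notch at (530,369). I'll confirm this in an enlarged crop.

```bash
python3 - <<'E'
import cv2,numpy as np
t=np.load("pics/top0.npy");s=np.load("pics/side0.npy")
def c(im,x,y):
    o=cv2.resize(im[y:y+75,x:x+100,::-1],(400,300),interpolation=cv2.INTER_CUBIC)
    o=np.clip(o.astype(float)*1.3,0,255).astype(np.uint8)
    for i in range(0,100,10): cv2.line(o,(i*4,0),(i*4,4 if i%50 else 10),(0,255,255),1)
    for i in range(0,75,10): cv2.line(o,(0,i*4),(4,i*4),(0,255,255),1)
    return o
cv2.imwrite("pics/crop.png",np.vstack([np.hstack([c(t,155,208),c(t,310,180)]),np.hstack([c(s,145,135),c(s,195,285)])]))
E
```

```text
(no output)
```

View pics/crop.png

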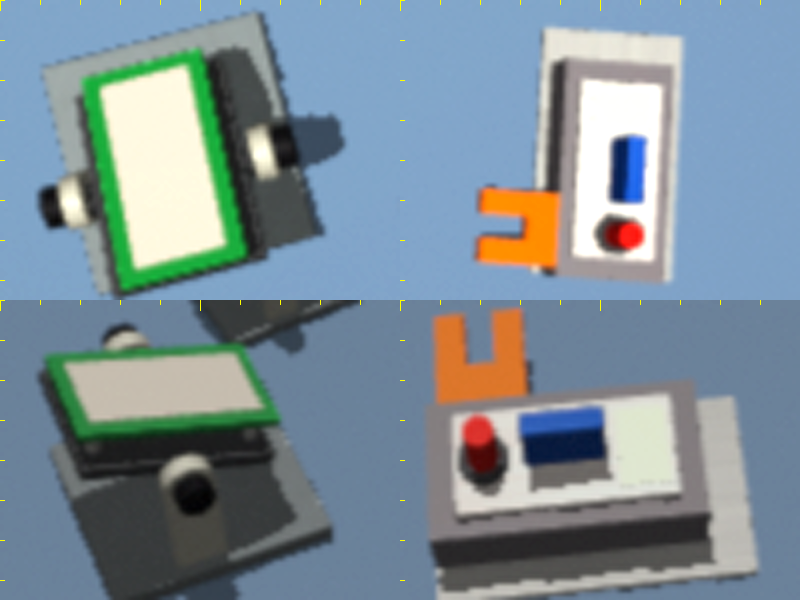

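The crop confirms the large stage is the one meant: its face corners in the top crop span about 114 x 64 mm. The dock's bore end and notch are towards the robot and to the left. Next I'll fit the poses from these corners.

```bash
cat > h.py <<'E'
import numpy as np
from cell import robot
from scipy.optimize import least_squares
from scipy.spatial.transform import Rotation as R
M={n:robot.camera_model(n) for n in("top","side")}
def proj(n,X):
    m=M[n];c=np.atleast_2d(X)@np.array(m["R"]).T+m["t"]
    return np.c_[m["fx"]*c[:,0]/c[:,2]+m["cx"],m["fy"]*c[:,1]/c[:,2]+m["cy"]]
def src(P,off,k=4): return (np.array(P)+.5)/k-.5+off
E
cat > fit.py <<'E'
from h import *
# corner order: (+x+y),(+x-y),(-x-y),(-x+y)
def rect(a,b,z=0): return np.array([[a,b,z],[a,-b,z],[-a,-b,z],[-a,b,z]])
ft=src([(82,80),(203,49),(247,262),(122,293)],(155,208)); fs=src([(244,45),(280,125),(80,137),(43,56)],(145,135))
dt=src([(167,59),(276,65),(265,281),(157,279)],(310,180)); ds=src([(295,80),(310,213),(30,240),(28,105)],(195,285))
st=src([(182,80),(264,83),(255,262),(173,259)],(310,180)); ss=src([(270,94),(280,194),(57,219),(50,116)],(195,285))
F=rect(.057,.032);D=rect(.06,.03,.04);S=rect(.048,.022,.045)
def face(p):
    Rs=R.from_euler('z',p[2]);return Rs,lambda X:Rs.apply(R.from_euler('y',p[3]).apply(np.atleast_2d(X)+[0,0,.022])+[0,0,.075])+[p[0],p[1],0]
def rf(p):
    X=face(p)[1](F);return np.r_[proj("top",X)-ft,proj("side",X)-fs].ravel()
a=least_squares(rf,[.3,.1,.2,.4]);print("stand x y yaw tilt",a.x.round(4),"res\n",rf(a.x).reshape(8,2).round(1).tolist())
p=a.x;print("face c",face(p)[1]([0,0,0]).round(4))
def rd(p,w=0):
    g=lambda X:R.from_euler('z',p[2]).apply(X)+[p[0],p[1],0]
    return np.r_[proj("top",g(D))-dt,proj("side",g(D))-ds,proj("top",g(S))-st,proj("side",g(S))-ss].ravel()
b=least_squares(rd,[.3,-.25,0]);q=b.x;print("dock",q.round(4),rd(q).reshape(-1,2).round(1).tolist())
g=lambda X:R.from_euler('z',q[2]).apply(X)+[q[0],q[1],0]
print("pin",g([[-.035,0,.045]]).round(4),"notch",g([[-.035,.056,.04]]).round(4),"rib",g([[0,0,.063]]).round(4))
pt=src([(230,235)],(310,180));ps=src([(78,128)],(195,285))
e=lambda X:np.r_[proj("top",X)-pt,proj("side",X)-ps].ravel()
c=least_squares(e,[.3,-.25,.08]);print("pin top tri",c.x.round(4),c.fun.round(1))
E
python3 fit.py
```

```text
stand x y yaw tilt [0.4662 0.1851 0.2694 0.334 ] res
 [[0.3, -0.7], [0.1, -0.4], [0.1, -1.2], [-0.3, -0.9], [-1.3, 0.3], [-0.4, -0.4], [-1.3, 0.3], [-0.5, -0.1]]
face c [[0.4732 0.1871 0.0958]]
dock [ 0.5383 -0.1716 -0.0424] [[-0.0, -1.0], [-0.3, -0.6], [-0.1, -0.0], [-0.3, -1.3], [-0.8, 0.1], [-0.3, 0.2], [-0.8, 0.8], [-1.1, 0.5], [0.1, -0.7], [-0.5, -0.1], [-0.3, -0.9], [0.2, -1.5], [-0.7, 0.4], [-0.3, -0.1], [-0.8, -0.5], [0.0, 0.3]]
pin [[ 0.5033 -0.1701  0.045 ]] notch [[ 0.5057 -0.1142  0.04  ]] rib [[ 0.5383 -0.1716  0.063 ]]
pin top tri [ 0.5036 -0.1685  0.0793] [-0.  -0.6 -0.5  0.1]
```

```bash
cat >> h.py <<'E'
def to(pos,rpy,Rt=None):
    s=robot.observe();T=R.from_euler('xyz',s["tool_rot"])
    Rt=R.from_euler('xyz',rpy) if Rt is None else Rt
    print("shift",T.inv().apply(np.array(pos)-s["tool_pos"]).round(4),"turn",(T.inv()*Rt).as_rotvec().round(4),"t",round(s["time"],2),"pos",np.round(s["tool_pos"],4))
E
python3 -c "
from h import *
to([.503,-.1698,.14],[np.pi,0,-.0424])"
```

```text
shift [ 0.4424 -0.2312  0.065 ] turn [-0.0014  0.      0.3022] t 0.1 pos [ 0.1348 -0.507   0.2046]
```

arm_command(
  moves=[
    [[0.04,-0.02,0],[0,0,0.06],0.06],
    [[0.08,-0.04,0],[0,0,0.12],0.06],
    [[0.12,-0.063,0],[0,0,0.18],0.06],
    [[0.16,-0.084,0],[0,0,0.24],0.06],
    [[0.2,-0.105,0],[0,0,0.302],0.06],
  ],
)

```text
time: 0.6
tool_pos: [0.3021, -0.353, 0.205]
tool_rot: [-3.141, 0.0, -0.045]
contact_force: [0.9, -0.8, 0.0]
opening: 0.0608
grip_force: 0.0
```

```bash
python3 -c "
from h import *
to([.503,-.1698,.14],[np.pi,0,-.0424])"
```

```text
shift [ 0.1924 -0.192   0.065 ] turn [-0.0003  0.0002 -0.0027] t 0.6 pos [ 0.3021 -0.353   0.205 ]
```

arm_command(
  moves=[
    [[0.03,-0.03,0],[0,0,0],0.06],
    [[0.062,-0.062,0.01],[0,0,0],0.06],
    [[0.094,-0.094,0.02],[0,0,0],0.06],
    [[0.126,-0.126,0.03],[0,0,0],0.06],
    [[0.158,-0.158,0.04],[0,0,0],0.06],
  ],
)

```text
time: 1.1
tool_pos: [0.4667, -0.2017, 0.1646]
tool_rot: [-3.142, 0.0, -0.042]
contact_force: [1.4, -1.0, -0.1]
opening: 0.0601
grip_force: 0.0
```

```bash
python3 -c "
from h import *
to([.503,-.1698,.12],[np.pi,0,-.0424])"
```

```text
shift [ 0.0349 -0.0334  0.0446] turn [-0.      0.0004  0.0003] t 1.1 pos [ 0.4667 -0.2017  0.1646]
```

arm_command(
  moves=[
    [[0.018,-0.017,0.02],[0,0,0],0.06],
    [[0.035,-0.0335,0.0446],[0,0,0],0.06],
    [[0.035,-0.0335,0.0446],[0,0,0],0.06],
    [[0.035,-0.0335,0.0446],[0,0,0],0.06],
    [[0.035,-0.0335,0.0446],[0,0,0],0.06],
  ],
)

```text
time: 1.6
tool_pos: [0.502, -0.1723, 0.1214]
tool_rot: [3.141, -0.001, -0.043]
contact_force: [-0.6, -0.0, 0.5]
opening: 0.0603
grip_force: 0.0
```

```bash
python3 - <<'E'
from h import *
import cv2
to([.503,-.1698,.054],[np.pi,0,-.0424])
t=robot.read_camera("top");s=robot.read_camera("side")
def c(im,x,y): return cv2.resize(im[y:y+100,x:x+67,::-1],(400,600),interpolation=cv2.INTER_CUBIC)
p=proj("top",[.503,-.17,.1])[0].astype(int);q=proj("side",[.503,-.17,.1])[0].astype(int);print(p,q)
cv2.imwrite("pics/c2.png",np.hstack([c(t,p[0]-33,p[1]-50),c(s,q[0]-33,q[1]-50)]))
E
```

```text
shift [ 0.0009 -0.0026  0.0674] turn [ 0.0008 -0.0008 -0.0004] t 1.6 pos [ 0.502  -0.1723  0.1214]
[370 238] [212 312]
```

View pics/c2.png

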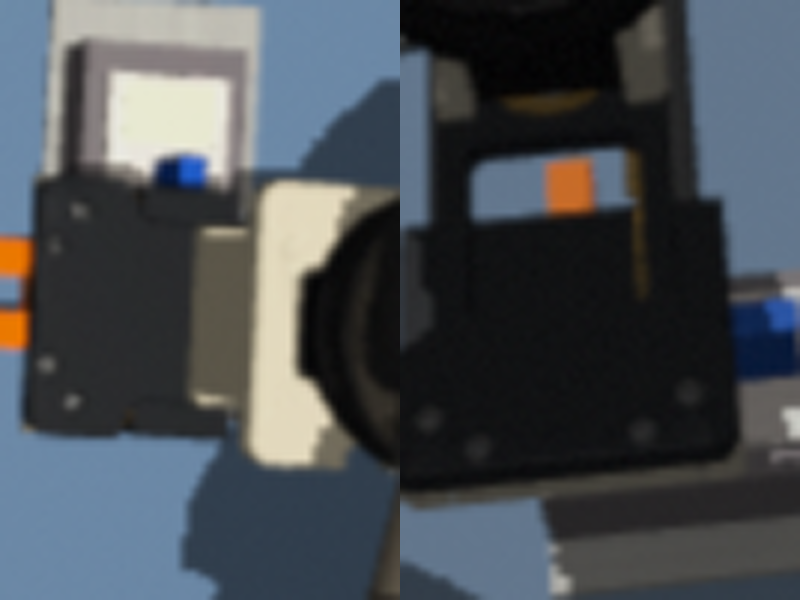

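The gripper hides the pin in both views; only the rib at (180,170) and the notch at (10,290) show beside it. The position error is small compared with the finger opening, so I'll descend.

arm_command(
  moves=[
    [[0.001,-0.0026,0.02],[0,0,0],0.06],
    [[0.001,-0.0026,0.045],[0,0,0],0.06],
    [[0.001,-0.0026,0.063],[0,0,0],0.06],
    [[0.001,-0.0026,0.066],[0,0,0],0.06],
    [[0.001,-0.0026,0.066],[0,0,0],0.06],
  ],
)

```text
time: 2.2
tool_pos: [0.5031, -0.1694, 0.0551]
tool_rot: [3.141, -0.0, -0.043]
contact_force: [0.7, 0.3, 0.1]
opening: 0.0601
grip_force: 0.0
```

arm_command(
  moves=[
    [[0,0,0],[0,0,0],0.03],
    [[0,0,0],[0,0,0],0.02],
    [[0,0,0],[0,0,0],0.016],
    [[0,0,0],[0,0,0],0.012],
    [[0,0,0],[0,0,0],0.01],
  ],
  squeeze=15,
)

```text
time: 2.7
tool_pos: [0.5033, -0.1689, 0.0549]
tool_rot: [3.141, -0.0, -0.042]
contact_force: [-0.2, -0.8, -0.8]
opening: 0.0246
grip_force: 0.0
```

arm_command(
  moves=[
    [[0,0,0],[0,0,0],0.008],
    [[0,0,0],[0,0,0],0.008],
    [[0,0,0],[0,0,0],0.008],
    [[0,0,0],[0,0,0],0.008],
    [[0,0,0],[0,0,0],0.008],
  ],
  squeeze=15,
)

```text
time: 3.2
tool_pos: [0.5033, -0.1688, 0.0546]
tool_rot: [3.141, -0.0, -0.042]
contact_force: [0.3, 0.1, 0.8]
opening: 0.0123
grip_force: 15.0
```

arm_command(
  moves=[
    [[0,0,-0.005],[0,0,0],0.008],
    [[0,0,-0.015],[0,0,0],0.008],
    [[0,0,-0.025],[0,0,0],0.008],
    [[0,0,-0.038],[0,0,0],0.008],
    [[0,0,-0.05],[0,0,0],0.008],
  ],
)

```text
time: 3.7
tool_pos: [0.5035, -0.1689, 0.1061]
tool_rot: [3.141, -0.001, -0.042]
contact_force: [-0.6, -0.1, -0.6]
opening: 0.0125
grip_force: 15.0
```

arm_command(
  moves=[
    [[0,0,-0.01],[0,0,0],0.008],
    [[0,0,-0.01],[0,0,0],0.008],
    [[0,0,-0.01],[0,0,0],0.008],
    [[0,0,-0.01],[0,0,0],0.008],
    [[0,0,-0.01],[0,0,0],0.008],
  ],
)

```text
time: 4.2
tool_pos: [0.5028, -0.1686, 0.114]
tool_rot: [-3.141, 0.001, -0.042]
contact_force: [-0.3, -0.8, 0.1]
opening: 0.0122
grip_force: 15.0
```

```bash
python3 - <<'E'
from h import *
import cv2
n=np.array([.5033,-.1688,.115])+R.from_euler('z',-.0424).apply([0,.056,0]);print(n)
to(n,[np.pi,0,-.0424])
t=robot.read_camera("top");s=robot.read_camera("side")
def c(im,x,y): return cv2.resize(im[y:y+100,x:x+67,::-1],(400,600),interpolation=cv2.INTER_CUBIC)
p=proj("top",[.503,-.17,.1])[0].astype(int);q=proj("side",[.503,-.17,.07])[0].astype(int);print(p,q)
cv2.imwrite("pics/c3.png",np.hstack([c(t,p[0]-33,p[1]-50),c(s,q[0]-33,q[1]-50)]))
E
```

```text
[ 0.50567369 -0.11285033  0.115     ]
shift [ 0.0005 -0.0559 -0.001 ] turn [-0.0005  0.0012  0.0001] t 4.2 pos [ 0.5028 -0.1686  0.114 ]
[370 238] [213 319]
```

View pics/c3.png

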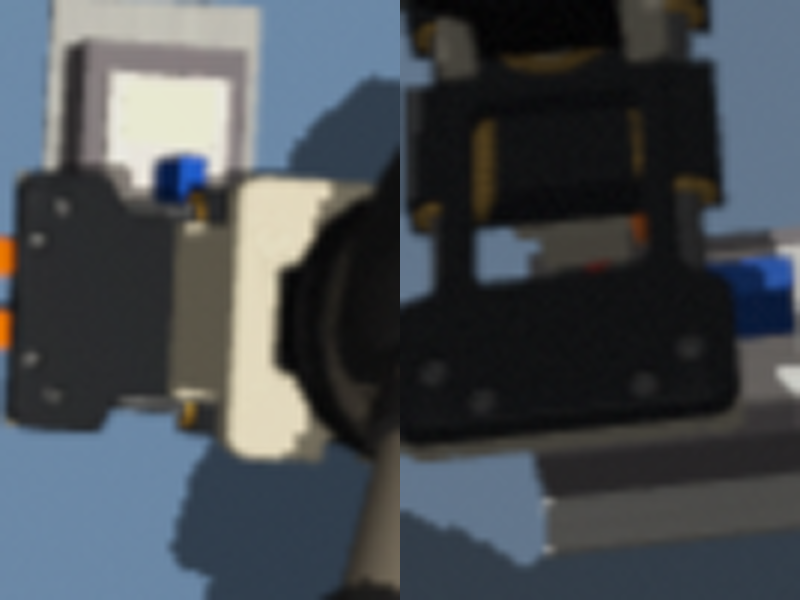

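```bash
python3 - <<'E'
from h import *
q=proj("side",[.503,-.17,.07])[0].astype(int)
for z in (.045,.079,.1,.138): print(z,((proj("side",[.5033,-.1688,z])[0]-(q-[33,50]))*6+[400,0]).round())
print(((proj("side",[.5028,-.1686,.18])[0]-(q-[33,50]))*6+[400,0]).round())
E
```

```text
0.045 [610. 334.]
0.079 [601. 288.]
0.1 [595. 257.]
0.138 [584. 198.]
[568. 127.]
```

arm_command(
  moves=[
    [[0.0005,-0.014,0],[0,0,0],0.008],
    [[0.0005,-0.028,0],[0,0,0],0.008],
    [[0.0005,-0.042,0],[0,0,0],0.008],
    [[0.0005,-0.056,0],[0,0,0],0.008],
    [[0.0005,-0.056,0],[0,0,0],0.008],
  ],
)

```text
time: 4.8
tool_pos: [0.506, -0.1106, 0.1147]
tool_rot: [-3.141, 0.0, -0.04]
contact_force: [-0.4, 0.1, 0.0]
opening: 0.0121
grip_force: 15.0
```

```bash
python3 - <<'E'
from h import *
import cv2
to([.5057,-.1129,.115],[np.pi,0,-.0424])
t=robot.read_camera("top");s=robot.read_camera("side")
def c(im,x,y): return cv2.resize(im[y:y+100,x:x+67,::-1],(400,600),interpolation=cv2.INTER_CUBIC)
p=proj("top",[.503,-.14,.1])[0].astype(int);q=proj("side",[.503,-.13,.07])[0].astype(int);print(p,q)
for z in(.045,.08,.104,.138):print(((proj("side",[.5057,-.1129,z])[0]-(q-[33,50]))*6+[400,0]).round())
cv2.imwrite("pics/c4.png",np.hstack([c(t,p[0]-33,p[1]-50),c(s,q[0]-33,q[1]-50)]))
E
```

```text
shift [-0.0002  0.0024 -0.0003] turn [-0.0004  0.0002  0.0028] t 4.8 pos [ 0.506  -0.1106  0.1147]
[356 237] [211 297]
[614. 285.]
[605. 233.]
[598. 195.]
[588. 138.]
```

View pics/c4.png

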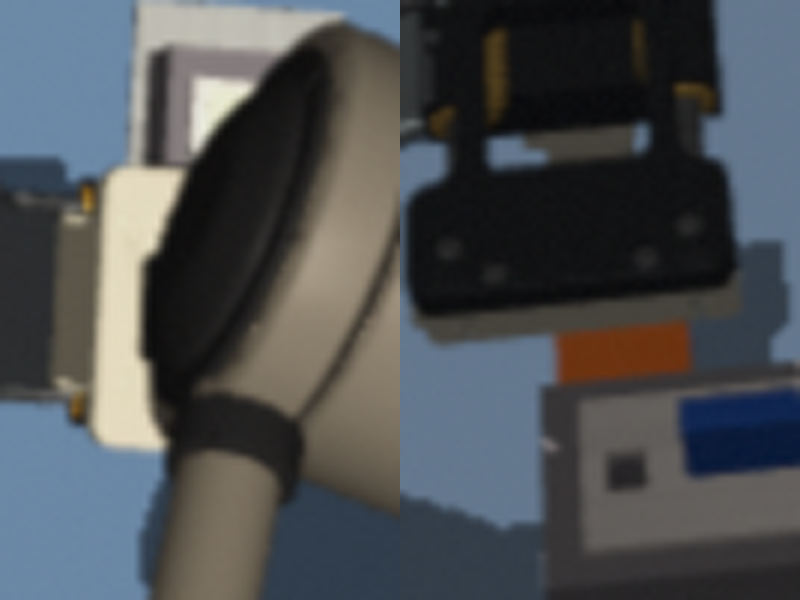

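The side crop shows the slide's hole empty at (627,470) and the slide still on the dock, so the pin is in the fingers. Next I'll lower it into the notch.

arm_command(
  moves=[
    [[0,0.002,0.015],[0,0,0],0.008],
    [[0,0.002,0.03],[0,0,0],0.008],
    [[0,0.002,0.04],[0,0,0],0.008],
    [[0,0.002,0.05],[0,0,0],0.008],
    [[0,0.002,0.058],[0,0,0],0.008],
  ],
)

```text
time: 5.4
tool_pos: [0.506, -0.1151, 0.0559]
tool_rot: [3.142, 0.0, -0.042]
contact_force: [0.2, 0.5, 0.1]
opening: 0.0122
grip_force: 15.0
```

arm_command(
  moves=[
    [[0,0,0.002],[0,0,0],0.008],
    [[0,0,0.004],[0,0,0],0.008],
    [[0,0,0.006],[0,0,0],0.008],
    [[0,0,0.006],[0,0,0],0.008],
    [[0,0,0.006],[0,0,0],0.008],
  ],
)

```text
time: 5.9
tool_pos: [0.5062, -0.1149, 0.0509]
tool_rot: [3.141, -0.001, -0.042]
contact_force: [1.1, 0.3, -1.7]
opening: 0.0123
grip_force: 15.0
```

arm_command(
  moves=[
    [[0,0,0.0005],[0,0,0],0.008],
    [[0,0,0.001],[0,0,0],0.008],
    [[0,0,0.001],[0,0,0],0.008],
    [[0,0,0.001],[0,0,0],0.008],
    [[0,0,0.001],[0,0,0],0.008],
  ],
)

```text
time: 6.4
tool_pos: [0.506, -0.1149, 0.0496]
tool_rot: [3.142, -0.0, -0.042]
contact_force: [0.4, 0.4, -0.5]
opening: 0.0118
grip_force: 15.0
```

arm_command(
  moves=[
    [[0,0,0],[0,0,0],0.016],
    [[0,0,0],[0,0,0],0.022],
    [[0,0,0],[0,0,0],0.03],
    [[0,0,0],[0,0,0],0.036],
    [[0,0,0],[0,0,0],0.04],
  ],
)

```text
time: 6.9
tool_pos: [0.506, -0.1149, 0.0496]
tool_rot: [3.141, -0.0, -0.042]
contact_force: [-0.6, 0.3, 0.2]
opening: 0.0382
grip_force: 0.0
```

arm_command(
  moves=[
    [[0,0,0],[0,0,0],0.04],
    [[0,0,-0.02],[0,0,0],0.04],
    [[0,0,-0.045],[0,0,0],0.04],
    [[0,0,-0.07],[0,0,0],0.04],
    [[0,0.02,-0.08],[0,0,0],0.04],
  ],
)

```text
time: 7.4
tool_pos: [0.5062, -0.1339, 0.132]
tool_rot: [3.141, -0.003, -0.04]
contact_force: [0.4, -0.4, 0.5]
opening: 0.0402
grip_force: 0.0
```

```bash
python3 -c "
from h import *
to([.5383,-.1712,.12],[np.pi,0,-.0424])"
```

```text
shift [0.0335 0.036  0.0121] turn [ 0.0006 -0.0033  0.0025] t 7.4 pos [ 0.5062 -0.1339  0.132 ]
```

arm_command(
  moves=[
    [[0.017,0.018,0.006],[0,0,0],0.04],
    [[0.0335,0.0365,0.012],[0,0,0],0.04],
    [[0.0335,0.0365,0.012],[0,0,0],0.04],
    [[0.0335,0.0365,0.012],[0,0,0],0.04],
    [[0.0335,0.0365,0.012],[0,0,0],0.04],
  ],
)

```text
time: 7.9
tool_pos: [0.5365, -0.172, 0.1176]
tool_rot: [-3.141, 0.001, -0.042]
contact_force: [0.6, -0.2, -0.1]
opening: 0.0399
grip_force: 0.0
```

```bash
python3 - <<'E'
from h import *
import cv2
to([.5383,-.1712,.052],[np.pi,0,-.0424])
t=robot.read_camera("top");s=robot.read_camera("side")
def c(im,x,y): return cv2.resize(im[y:y+100,x:x+67,::-1],(400,600),interpolation=cv2.INTER_CUBIC)
p=proj("top",[.506,-.115,.06])[0].astype(int);q=proj("side",[.506,-.115,.06])[0].astype(int)
for z in(.04,.074):print(((proj("top",[.5058,-.114,z])[0]-(p-[33,50]))*6).round(),((proj("side",[.5058,-.114,z])[0]-(q-[33,50]))*6+[400,0]).round())
cv2.imwrite("pics/c5.png",np.hstack([c(t,p[0]-33,p[1]-50),c(s,q[0]-33,q[1]-50)]))
E
```

```text
shift [ 0.0018 -0.0009  0.0656] turn [-0.0004  0.0008  0.0006] t 7.9 pos [ 0.5365 -0.172   0.1176]
[187. 304.] [604. 331.]
[208. 306.] [595. 281.]
```

View pics/c5.png

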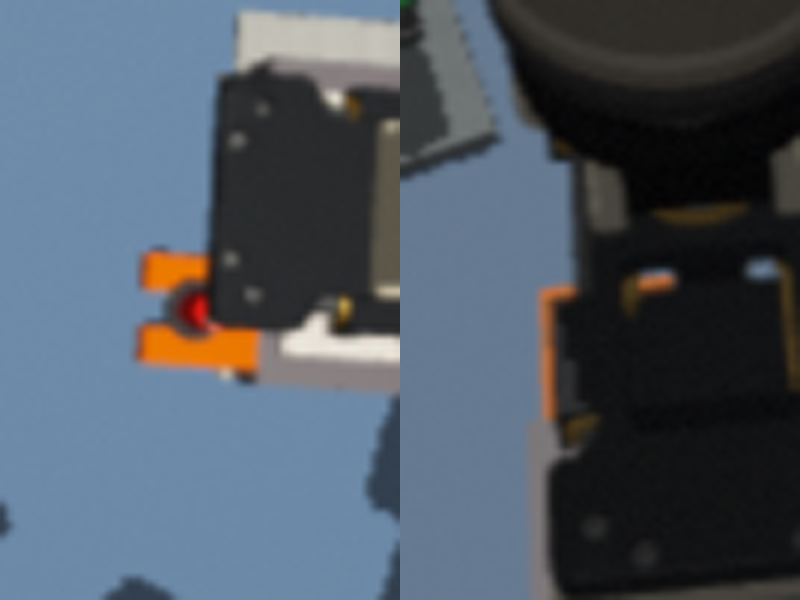

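The top crop shows the pin upright in the notch at (195,308), where it was predicted. Now I'll grasp the rib.

arm_command(
  moves=[
    [[0.0015,-0.001,0.02],[0,0,0],0.04],
    [[0.0015,-0.001,0.045],[0,0,0],0.04],
    [[0.0015,-0.001,0.06],[0,0,0],0.04],
    [[0.0015,-0.001,0.066],[0,0,0],0.04],
    [[0.0015,-0.001,0.066],[0,0,0],0.03],
  ],
)

```text
time: 8.5
tool_pos: [0.5382, -0.1713, 0.0513]
tool_rot: [-3.141, 0.001, -0.042]
contact_force: [-0.6, 0.4, -0.6]
opening: 0.0357
grip_force: 0.0
```

arm_command(
  moves=[
    [[0,0,0],[0,0,0],0.02],
    [[0,0,0],[0,0,0],0.014],
    [[0,0,0],[0,0,0],0.01],
    [[0,0,0],[0,0,0],0.005],
    [[0,0,0],[0,0,0],0.003],
  ],
  squeeze=40,
)

```text
time: 9.0
tool_pos: [0.539, -0.1719, 0.0522]
tool_rot: [3.141, -0.001, -0.042]
contact_force: [-0.1, 0.4, 4.1]
opening: 0.0095
grip_force: 40.0
```

arm_command(
  moves=[
    [[0,0,0],[0,0,0],0.003],
    [[0,0,0],[0,0,0],0.003],
    [[0,0,0],[0,0,0],0.003],
    [[0,0,0],[0,0,0],0.003],
    [[0,0,0],[0,0,0],0.003],
  ],
)

```text
time: 9.5
tool_pos: [0.539, -0.1719, 0.0522]
tool_rot: [3.141, -0.001, -0.042]
contact_force: [-1.0, 0.2, 5.3]
opening: 0.0093
grip_force: 40.0
```

arm_command(
  moves=[
    [[0,0,-0.01],[0,0,0],0.003],
    [[0,0,-0.03],[0,0,0],0.003],
    [[0,0,-0.06],[0,0,0],0.003],
    [[0,0,-0.09],[0,0,0],0.003],
    [[0,0,-0.13],[0,0,0],0.003],
  ],
)

```text
time: 10.0
tool_pos: [0.5375, -0.1714, 0.1817]
tool_rot: [-3.14, 0.003, -0.042]
contact_force: [0.9, -0.4, -1.7]
opening: 0.0094
grip_force: 40.0
```

arm_command(
  moves=[
    [[0,0,-0.01],[0,0,0],0.003],
    [[0,0,-0.01],[0,0,0],0.003],
    [[0,0,-0.01],[0,0,0],0.003],
    [[0,0,-0.01],[0,0,0],0.003],
    [[0,0,-0.01],[0,0,0],0.003],
  ],
)

```text
time: 10.5
tool_pos: [0.5379, -0.1715, 0.19]
tool_rot: [-3.141, 0.003, -0.042]
contact_force: [0.9, 0.5, -0.9]
opening: 0.0093
grip_force: 40.0
```

```bash
cat >> h.py <<'E'
FC=np.array([.4732,.1871,.0958]); YAW=.2694; TILT=.334
FR=R.from_euler('z',YAW)*R.from_euler('y',TILT)
TR=FR*R.from_euler('x',np.pi)
def pose(h,dx=0,dy=0): return FC+FR.apply([dx,dy,h])
E
python3 - <<'E'
from h import *
print(FR.apply([0,0,1]),TR.as_euler('xyz'))
to(pose(.0122+.08),None,TR)
import cv2
t=robot.read_camera("top");s=robot.read_camera("side")
x=robot.observe()["tool_pos"]
def c(im,x,y): return cv2.resize(im[y:y+100,x:x+67,::-1],(400,600),interpolation=cv2.INTER_CUBIC)
q=proj("side",x)[0].astype(int);q2=proj("top",[.47,.187,.09])[0].astype(int)
cv2.imwrite("pics/c6.png",np.hstack([c(t,*(q2-[33,50])),c(s,q[0]-33,q[1]-50)]))
E
```

```text
[0.31600021 0.08725154 0.94473861] [3.14159265 0.334      0.2694    ]
shift [-0.051  -0.3648  0.0076] turn [-0.0535 -0.3287 -0.3084] t 10.5 pos [ 0.5379 -0.1715  0.19  ]
```

View pics/c6.png

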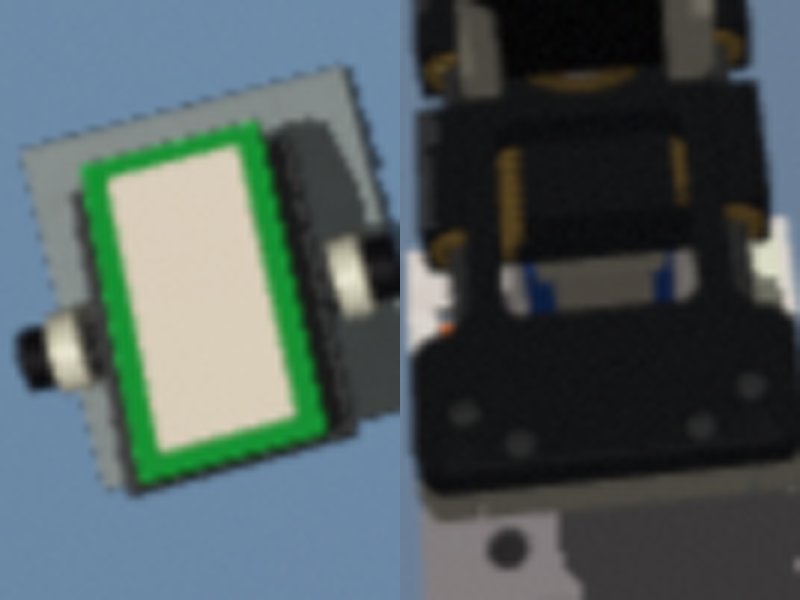

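The side crop shows the rib centred in the pads, with blue at (540,285) and (665,280), and the bore open. The face is undisturbed in the top crop. Before placing, I'll refine the tilt with subpixel corners.

```bash
cat > fit2.py <<'E'
from h import *
import cv2
t=np.load("pics/top0.npy");s=np.load("pics/side0.npy")
def sub(im,P):
    g=cv2.cvtColor(im,cv2.COLOR_RGB2GRAY) if im.ndim==3 else im
    p=np.float32(P).reshape(-1,1,2).copy();cv2.cornerSubPix(g,p,(3,3),(-1,-1),(3,50,1e-3));return p[:,0]
W0t=src([(100,87),(190,65),(228,245),(137,264)],(155,208));W0s=src([(238,46),(262,115),(88,125),(60,62)],(145,135))
Wt=sub(t[:,:,0],W0t);Ws=sub(s[:,:,0],W0s)
print("moved",(Wt-W0t).round(2).tolist(),(Ws-W0s).round(2).tolist())
ft=src([(82,80),(203,49),(247,262),(122,293)],(155,208)); fs=src([(244,45),(280,125),(80,137),(43,56)],(145,135))
Q=np.array([[1,1,0],[1,-1,0],[-1,-1,0],[-1,1,0]])
def f(p,full=True):
    G=lambda X:R.from_euler('z',p[2]).apply(R.from_euler('y',p[3]).apply(X+[0,0,.022])+[0,0,.075])+[p[0],p[1],0]
    A=G(Q*[p[4],p[5],0]);B=G(Q*[.057,.032,0]);o=p[6:8];o2=p[8:10]
    return np.r_[(proj("top",A)+o2-Wt).ravel(),(proj("side",A)+o-Ws).ravel(),.5*(proj("top",B)+o2-ft).ravel(),.5*(proj("side",B)+o-fs).ravel(),.3*o,.3*o2]
b=least_squares(f,[.466,.185,.27,.33,.045,.025,0,0,0,0])
sd=np.sqrt(np.diag(np.linalg.inv(b.jac.T@b.jac))*2*b.cost/(len(b.fun)-10))
print(b.x.round(4),sd.round(4));print(b.fun[:16].reshape(-1,2).round(2).tolist())
p=b.x
print("face c",R.from_euler('z',p[2]).apply(R.from_euler('y',p[3]).apply([0,0,.022])+[0,0,.075])+[p[0],p[1],0])
E
python3 fit2.py
```

```text
moved [[0.15, -0.8], [-1.97, -0.9], [-0.54, -0.14], [-0.54, 1.27]] [[-0.9, 1.64], [0.71, -1.99], [0.59, -0.6], [0.89, -0.33]]
[ 0.4676  0.1864  0.2834  0.3369  0.0497  0.0229  0.4467 -0.404   0.103
  0.3779] [2.2000e-03 2.4000e-03 7.2000e-03 1.3000e-02 4.0000e-04 4.0000e-04
 1.0187e+00 8.3850e-01 1.2044e+00 1.0791e+00]
[[-0.3, 0.42], [0.8, 0.36], [-0.16, 0.22], [0.16, 0.1], [0.26, 0.19], [-0.09, 0.29], [-0.35, -0.22], [-0.04, 0.68]]
face c [0.47454443 0.18844914 0.09576313]
```

```bash
sed -i 's/^FC=.*/FC=np.array([.474,.188,.0958]); YAW=.276; TILT=.335/' h.py; python3 -c "
from h import *
to(pose(.0122+.08),None,TR)"
```

```text
shift [-0.0506 -0.3661  0.008 ] turn [-0.0543 -0.3305 -0.3151] t 10.6 pos [ 0.5383 -0.1716  0.1906]
```

arm_command(
  moves=[
    [[-0.005,-0.035,0],[-0.005,-0.03,-0.03],0.003],
    [[-0.01,-0.075,0],[-0.012,-0.08,-0.08],0.003],
    [[-0.015,-0.115,0],[-0.02,-0.13,-0.13],0.003],
    [[-0.02,-0.155,0],[-0.03,-0.18,-0.18],0.003],
    [[-0.025,-0.195,0],[-0.038,-0.23,-0.22],0.003],
  ],
)

```text
time: 11.1
tool_pos: [0.5216, 0.0256, 0.1914]
tool_rot: [3.129, 0.234, 0.179]
contact_force: [0.1, -0.6, -2.2]
opening: 0.0096
grip_force: 40.0
```

```bash
python3 -c "
from h import *
to(pose(.0122+.08),None,TR)"
```

```text
shift [ 0.0139 -0.1713  0.0033] turn [-0.0144 -0.1    -0.0938] t 11.1 pos [0.5216 0.0256 0.1914]
```

arm_command(
  moves=[
    [[0.003,-0.04,0.001],[-0.004,-0.025,-0.024],0.003],
    [[0.006,-0.08,0.002],[-0.008,-0.05,-0.048],0.003],
    [[0.01,-0.12,0.003],[-0.011,-0.08,-0.075],0.003],
    [[0.013,-0.155,0.003],[-0.014,-0.1,-0.094],0.003],
    [[0.014,-0.171,0.003],[-0.014,-0.1,-0.094],0.003],
  ],
)

```text
time: 11.6
tool_pos: [0.5034, 0.1976, 0.1822]
tool_rot: [-3.14, 0.335, 0.278]
contact_force: [-0.7, -0.2, -0.8]
opening: 0.0096
grip_force: 40.0
```

arm_command(
  moves=[
    [[0,0,0],[0,0,0],0.003],
    [[0,0,0.01],[0,0,0],0.003],
    [[0,0,0.02],[0,0,0],0.003],
    [[0,0,0.03],[0,0,0],0.003],
    [[0,0,0.03],[0,0,0],0.003],
  ],
)

```text
time: 12.1
tool_pos: [0.4933, 0.1906, 0.1534]
tool_rot: [-3.141, 0.336, 0.273]
contact_force: [0.6, 0.7, -1.6]
opening: 0.0093
grip_force: 40.0
```

```bash
python3 - <<'E'
from h import *
import cv2
to(pose(.0122+.015),None,TR)
t=robot.read_camera("top");s=robot.read_camera("side")
def c(im,x,y): return cv2.resize(im[y:y+100,x:x+67,::-1],(400,600),interpolation=cv2.INTER_CUBIC)
q=proj("side",[.48,.187,.11])[0].astype(int);q2=proj("top",[.48,.187,.11])[0].astype(int);print(q2,q)
cv2.imwrite("pics/c7.png",np.hstack([c(t,*(q2-[33,50])),c(s,q[0]-33,q[1]-50)]))
print(robot.observe()["contact_force"],robot.observe()["torque"])
E
```

```text
shift [ 0.0008 -0.0027  0.0336] turn [-0.0015  0.0015 -0.0029] t 12.1 pos [0.4933 0.1906 0.1534]
[194 245] [187 152]
[-0.1080871  -0.20210638 -1.7683679 ] [ 0.09777201 -0.31526952  0.02277552]
```

View pics/c7.png

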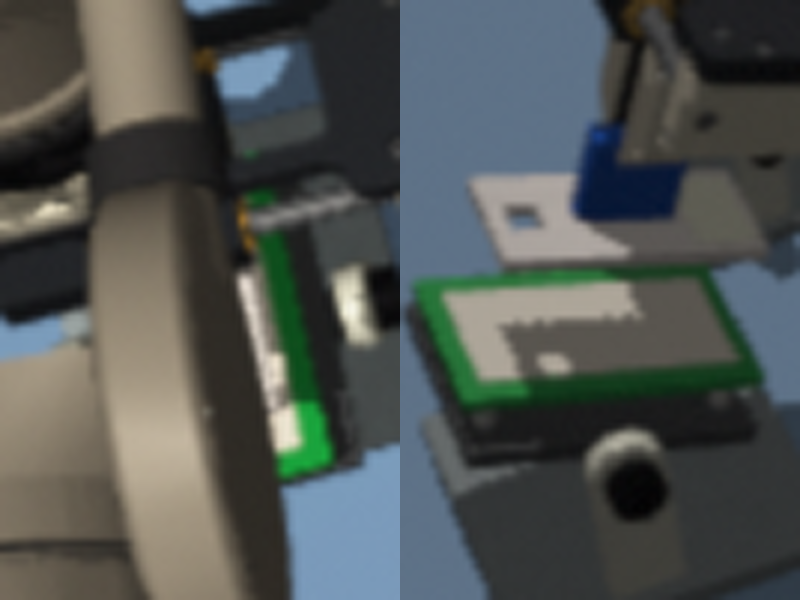

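The side crop shows the slide parallel above the face, with its hole at (523,216) towards the high end. I'll compare the projected slide with the picture to check how it sits in the grip.

```bash
python3 - <<'E'
from h import *
s=robot.observe();T=R.from_euler('xyz',s["tool_rot"]);o=np.array([187,152])-[33,50]
S=T*R.from_euler('x',np.pi)
P=np.array([[-.048,.022,.005],[-.048,-.022,.005],[-.035,0,.005],[.048,-.022,.005],[-.018,-.005,.005],[.018,-.005,.005]])
def pr(p):
    X=S.apply(R.from_euler('y',p[1]).apply(P))+s["tool_pos"]-S.apply([0,0,.0122])+S.apply([p[0],0,0])
    return (proj("side",X)-o+.5)*6-.5+[400,0]
print(pr([0,0]).round());print(pr([0,.03]).round())
Fp=pose(0)+FR.apply(np.array([[.057,.032,0],[.057,-.032,0],[-.057,-.032,0],[-.057,.032,0]]))
print("face",((proj("side",Fp)-o+.5)*6-.5+[400,0]).round())
E
```

```text
[[470. 180.]
 [508. 264.]
 [526. 220.]
 [773. 251.]
 [578. 227.]
 [677. 223.]]
[[471. 176.]
 [510. 261.]
 [527. 217.]
 [772. 254.]
 [579. 226.]
 [677. 224.]]
face [[706. 265.]
 [766. 380.]
 [462. 404.]
 [410. 280.]]
```

arm_command(
  moves=[
    [[0.001,-0.002,0.01],[0,0,0],0.003],
    [[0.002,-0.003,0.02],[0,0,0],0.003],
    [[0.002,-0.003,0.03],[0,0,0],0.003],
    [[0.002,-0.003,0.04],[0,0,0],0.003],
    [[0.002,-0.003,0.04],[0,0,0],0.003],
  ],
)

```text
time: 12.7
tool_pos: [0.4815, 0.1915, 0.115]
tool_rot: [-3.141, 0.336, 0.275]
contact_force: [-0.6, -0.2, -1.4]
opening: 0.0091
grip_force: 40.0
```

arm_command(
  moves=[
    [[0,0,0],[0,0,0],0.003],
    [[0,0,0],[0,0,0],0.003],
    [[0,0,0.001],[0,0,0],0.003],
    [[0,0,0.002],[0,0,0],0.003],
    [[0,0,0.003],[0,0,0],0.003],
  ],
)

```text
time: 13.2
tool_pos: [0.4821, 0.1915, 0.1138]
tool_rot: [-3.141, 0.333, 0.274]
contact_force: [0.7, 0.5, -2.4]
opening: 0.0093
grip_force: 40.0
```

```bash
cat > st.py <<'E'
from h import *
s=robot.observe();T=R.from_euler('xyz',s["tool_rot"])
d=FR.inv().apply(s["tool_pos"]-FC)
print("tool in face frame",d.round(4),"underside h",round(d[2]-.0122,4),"F",FR.inv().apply(s["contact_force"]).round(1),"M",FR.inv().apply(s["torque"]).round(2),"rot err",(TR.inv()*T).as_rotvec().round(3))
E
python3 st.py
```

```text
tool in face frame [0.0023 0.0012 0.0198] underside h 0.0076 F [ 1.5  0.3 -2. ] M [-0.01 -0.29  0.01] rot err [0.001 0.002 0.001]
```

arm_command(
  moves=[
    [[0,0,0.001],[0,0,0],0.003],
    [[0,0,0.002],[0,0,0],0.003],
    [[0,0,0.003],[0,0,0],0.003],
    [[0,0,0.004],[0,0,0],0.003],
    [[0,0,0.004],[0,0,0],0.003],
  ],
)

```text
time: 13.7
tool_pos: [0.4806, 0.1911, 0.1098]
tool_rot: [-3.141, 0.333, 0.275]
contact_force: [-0.3, -0.6, -0.3]
opening: 0.0094
grip_force: 40.0
```

```bash
python3 st.py
```

```text
tool in face frame [0.0022 0.0012 0.0156] underside h 0.0034 F [-0.4 -0.5 -0.4] M [-0.02 -0.3   0.03] rot err [0.001 0.002 0.001]
```

arm_command(
  moves=[
    [[0,0,0.001],[0,0,0],0.003],
    [[0,0,0.002],[0,0,0],0.003],
    [[0,0,0.002],[0,0,0],0.003],
    [[0,0,0.002],[0,0,0],0.003],
    [[0,0,0.002],[0,0,0],0.003],
  ],
)

```text
time: 14.2
tool_pos: [0.4801, 0.191, 0.1081]
tool_rot: [-3.141, 0.333, 0.275]
contact_force: [-0.2, 0.1, -0.7]
opening: 0.009
grip_force: 40.0
```

```bash
python3 st.py
```

```text
tool in face frame [0.0023 0.0012 0.0138] underside h 0.0016 F [ 0.   0.2 -0.8] M [-0.   -0.27  0.  ] rot err [0.001 0.002 0.001]
```

arm_command(
  moves=[
    [[0,0,0.001],[0,0,0],0.003],
    [[0,0,0.002],[0,0,0],0.003],
    [[0,0,0.002],[0,0,0],0.003],
    [[0,0,0.002],[0,0,0],0.003],
    [[0,0,0.002],[0,0,0],0.003],
  ],
)

```text
time: 14.7
tool_pos: [0.4796, 0.1909, 0.1063]
tool_rot: [-3.141, 0.332, 0.275]
contact_force: [1.3, 0.9, 1.0]
opening: 0.0096
grip_force: 40.0
```

```bash
python3 st.py
```

```text
tool in face frame [0.0024 0.0013 0.012 ] underside h -0.0002 F [1.1 0.6 1.4] M [ 0.1  -0.26  0.01] rot err [0.001 0.003 0.001]
```

arm_command(
  moves=[
    [[0,0,0.0005],[0,0,0],0.003],
    [[0,0,0.001],[0,0,0],0.003],
    [[0,0,0.0015],[0,0,0],0.003],
    [[0,0,0.0015],[0,0,0],0.003],
    [[0,0,0.0015],[0,0,0],0.003],
  ],
)

```text
time: 15.2
tool_pos: [0.4791, 0.1908, 0.1049]
tool_rot: [-3.141, 0.333, 0.275]
contact_force: [0.9, 2.5, 3.6]
opening: 0.0097
grip_force: 40.0
```

```bash
python3 st.py
```

```text
tool in face frame [0.0024 0.0013 0.0104] underside h -0.0018 F [0.2 2.2 3.9] M [ 0.28 -0.26  0.02] rot err [0.001 0.002 0.001]
```

arm_command(
  moves=[
    [[0,0,0.0005],[0,0,0],0.003],
    [[0,0,0.001],[0,0,0],0.003],
    [[0,0,0.0015],[0,0,0],0.003],
    [[0,0,0.0015],[0,0,0],0.003],
    [[0,0,0.0015],[0,0,0],0.003],
  ],
)

```text
time: 15.7
tool_pos: [0.4787, 0.1907, 0.1035]
tool_rot: [-3.141, 0.332, 0.275]
contact_force: [-0.2, 1.8, 5.9]
opening: 0.0094
grip_force: 40.0
```

```bash
python3 st.py
```

```text
tool in face frame [0.0024 0.0013 0.009 ] underside h -0.0032 F [-1.6  1.7  5.6] M [ 0.37 -0.18  0.02] rot err [0.001 0.003 0.001]
```

arm_command(
  moves=[
    [[0,0,0.0005],[0,0,0],0.003],
    [[0,0,0.001],[0,0,0],0.003],
    [[0,0,0.001],[0,0,0],0.003],
    [[0,0,0.001],[0,0,0],0.003],
    [[0,0,0.001],[0,0,0],0.003],
  ],
)

```text
time: 16.2
tool_pos: [0.4784, 0.1906, 0.1028]
tool_rot: [-3.141, 0.332, 0.275]
contact_force: [0.8, 2.1, 6.8]
opening: 0.0092
grip_force: 40.0
```

```bash
python3 st.py
```

```text
tool in face frame [0.0024 0.0013 0.0082] underside h -0.004 F [-1.   1.8  6.9] M [ 0.38 -0.14  0.04] rot err [0.001 0.003 0.001]
```

arm_command(
  moves=[
    [[0,0,0.0007],[0,0,0],0.003],
    [[0,0,0.0007],[0,0,0],0.003],
    [[0,0,0.0007],[0,0,0],0.003],
    [[0,0,0.0007],[0,0,0],0.003],
    [[0,0,0.0007],[0,0,0],0.003],
  ],
)

```text
time: 16.7
tool_pos: [0.4783, 0.1906, 0.1023]
tool_rot: [-3.141, 0.332, 0.275]
contact_force: [0.7, 2.6, 7.4]
opening: 0.0095
grip_force: 40.0
```

```bash
python3 st.py; python3 - <<'E'
from h import *
import cv2
s=robot.read_camera("side");np.save("pics/s8.npy",s)
q=proj("side",[.48,.187,.1])[0].astype(int);print(q)
o=cv2.resize(s[q[1]-37:q[1]+38,q[0]-50:q[0]+50,::-1],(800,600),interpolation=cv2.INTER_CUBIC)
cv2.imwrite("pics/c8.png",np.clip(o*1.4,0,255).astype(np.uint8))
E
```

```text
tool in face frame [0.0024 0.0013 0.0077] underside h -0.0045 F [-1.1  2.3  7.4] M [ 0.36 -0.   -0.01] rot err [0.001 0.003 0.001]
[187 155]
```

View pics/c8.png

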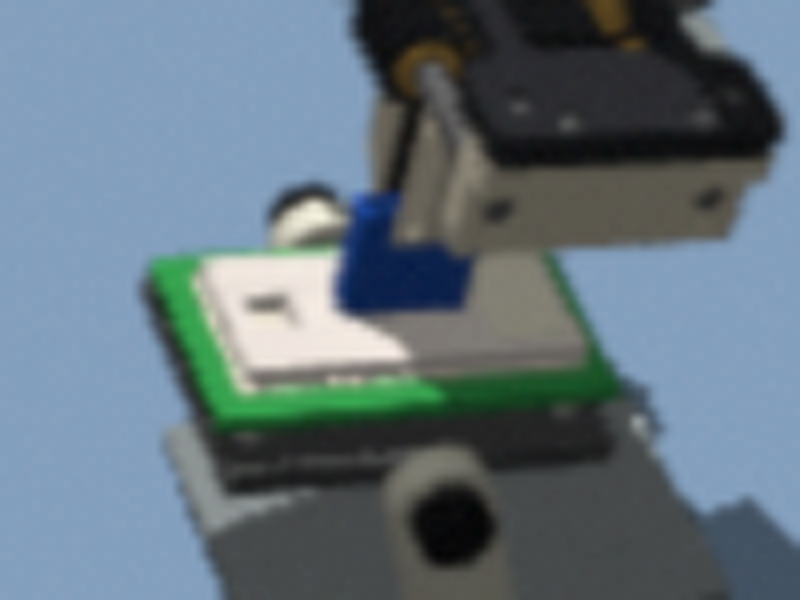

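The slide lies flat on the face. The face's near corners are at (150,260) and (215,428), its far corner at (622,388). The slide's lower edge runs from (250,388) to (588,365). I'll check the centring.

```bash
python3 - <<'E'
from h import *
o=np.array([187,155])-[50,37]
up=lambda P:src(P,o,8)
f=up([(150,260),(215,428),(622,388)]);C=np.array([[-.057,.032,0],[-.057,-.032,0],[.057,-.032,0]])
sl=up([(200,258),(250,375),(585,350)]);S=np.array([[-.048,.022,.005],[-.048,-.022,.005],[.048,-.022,.005]])
def G(p,X,h=-.004): return FC+FR.apply(X+[p[0],p[1],h])
a=least_squares(lambda p:(proj("side",G(p,C))-f).ravel(),[0,0])
# slide incl tilt about y and yaw
def g(p): return FC+FR.apply(R.from_euler('zy',[p[2],p[3]]).apply(S)+[p[0],p[1],-.004])
b=least_squares(lambda p:(proj("side",g(p))-sl).ravel(),[0,0,0,0])
c=least_squares(lambda p:(proj("side",FC+FR.apply(R.from_euler('zy',[p[2],p[3]]).apply(C)+[p[0],p[1],-.004]))-f).ravel(),[0,0,0,0])
print(a.x,b.x.round(4),c.x.round(4))
E
```

```text
[-3.68461596e-05 -9.37438411e-04] [0.0019 0.0017 0.0158 0.0224] [ 0.0003 -0.0005 -0.0112 -0.0297]
```

The slide is centred to within about 2 mm. The push is about 8.4 N allowing for the slide's weight, which puts the face about 3.6 mm in. The moments place the centre of pressure well inside the plate, so it is sitting flush.

```bash
python3 st.py; python3 -c "
from cell import robot
print(robot.hand_in())"
```

```text
tool in face frame [0.0025 0.0014 0.0077] underside h -0.0045 F [-1.2  3.2  7.4] M [ 0.34 -0.04 -0.01] rot err [0.001 0.003 0.001]
the job is handed in; nothing more can be done
None
```

The job is handed in with no verdict returned: by my last look and readings, the pin is parked upright in the notch and the slide, still gripped, is pressed flush and centred on the green face at about 8–9 N, with the bystanders left alone.

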